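Draw the blank to the stop

ROBOT

A 6-joint arm with a two-finger parallel gripper is mounted at the origin on a cart in front of the work surface, level with it; the furniture and walls round the work are solid. World frame = base frame: x ahead of the robot, y to its left, z up, the work surface at z = 0. Lengths are in m, angles in rad, forces in N, time in s.
With the tool pointing down it reaches from about 0.35 to 0.85 m from the base axis. Payload 8.1 kg.
Tool frame: the origin (TCP) lies midway between the tips of the shut fingers; the grasp point (between the pads) lies 19 mm behind it (robot.grip_point_offset is the distance from the TCP to the grasp point, in m); z points along the fingers, y is the line along which they close (so a half turn about z gives the same grasp; the last joint's range is limited). The gripper opens to 93 mm and grips with 3 to 60 N. Pads are 15 mm wide; open, the fingers measure 128 mm over their backs; the gripper's body (75 mm by 188 mm) begins 65 mm behind the grasp point.
Start: joints at [-1.324, 0.13, 1.488, -0, 1.523, -0.085], TCP at [0.195, -0.567, 0.219] pointing down, gripper open.
Joint ranges: [-2.96, 2.96], [-0.89, 2.26], [0.02, 2.5], [-1.34, 4.48], [0, 2.73], [-2.66, 2.66]. Speed limits (rad/s): [2.39, 2.39, 2.79, 3.14, 3.14, 3.14].

INTERFACE

Orientations are given as a rotation vector (axis times angle).
In Python, from plant import robot, read_camera, job gives the robot as it stands.
- The arm moves only by the shell command python3 -m inch 'ROWS' [FORCE]. ROWS is JSON, one flat list of numbers, 5 for each row, row after row: the shift along the world's x, y, z in mm, then the turn about the world's z in degrees, then the opening in per cent of the stroke, from 0 (shut) to 100 (fully open). In form: [dx, dy, dz, yaw, hand, dx, dy, dz, yaw, hand, ...]. A call has 1 to 10 rows; each row is the pose to reach, as a shift and turn from the pose commanded when the call began; what a row does not reach only later rows make up. A row lasts 1/12 s, in which the tool goes at most 41.7 mm and 7.16 degrees, less where a joint would pass 70% of its speed; a pose out of reach is approached as far as the arm can. A call with a gripper value outside its range is refused whole. The fingers move at their own pace and stop on an object; FORCE is the grip in N (left out, the last holds). Time passes only in rows, so rows that repeat a pose let the fingers close. It gives the time, the measured TCP pose, the force, the opening and the grip force at its end, in the units of the state.
- robot.read_state(): the state, without advancing time (a new reading comes with each control period).
- read_camera(name): name is "scene" or "side" or "wrist"; returns a dict with "image" (384x512x3 uint8, blue, green, red), "K" (3x3 intrinsics, pixels), "D" ([k1, k2, p1, p2, k3] as OpenCV has them; the pictures are not rectified), "extrinsics" (4x4, takes a point from world to camera coordinates); the wrist camera has in their place "mount" (4x4, takes a point from camera to tool coordinates, whose origin is the TCP and whose axes are the flange's). Camera axes: x right, y down, z forward; pixel columns grow to the right and rows downward; lengths in m; the calibration is good to about 2 mm. A picture is of the moment at which its call begins: read the wrist's pose just before it. There is no depth.
- job.close_job(): hands the job in; it is judged then, once.
The state is a dict: "t": time; "q": joint angles; "dq": joint speeds; "joint_torque": joint torques, N m; "tool_pos": TCP position; "orientation": TCP orientation; "force": force on the tool from outside, world axes, zero at the start; "wrist_torque": the same for the moment, N m; "opening": finger opening in m; "gripper_force": force on a finger pad.
Only numpy, scipy, OpenCV 4.12 (cv2) and the standard library are available. Lean on these libraries where they do the work, as an engineer would, in place of code of your own. Each camera call takes 0.05 s, during which the arm holds its last target. There are 200 camera calls.

TASK

Of the two flat sheet blanks on the plywood board, take the one with the round hole: press down on top of it and draw it towards you, without lifting it off the board, until its near edge lies square against the wooden stop strip. Leave the blank with the slot where it is.

Things in the scene. Friction and masses are not known exactly. Their poses are not given: they have to be found in the camera images.
- hole_plate_centre (a point): centre, half-way up, of the sheet-metal blank with a round hole, the one to move: 110 mm along its x, 95 mm along y, 5 mm thick, about 140 g, loose, flat on the board. The hole, 36 mm across, lies 27 mm from the centre to +x (the far half); the near half (-x) is solid. It starts 75 to 130 mm short of the stop strip, up to 12 degrees askew.
- slot_plate_centre (a point): centre, half-way up, of the other blank, of the same outline, thickness and metal, to the left or right of the first: in its far half it has, instead of a round hole, a narrow slot 60 mm long (along its y) and 12 mm wide.
- stop_face (a point): middle of the foot of the stop strip's far face, level with the top of the varnished plywood board (270 x 370 mm, 18 mm thick, fixed, slippery). The wooden strip, 20 mm wide, 12 mm high, runs along the board's near edge. x points square away from the strip and the robot, y along the strip, z up. A blank touching the strip squarely has its centre 55 mm from this face. Marker and bolts lie at its sides.

How it is judged:
By the outcome, as a careful person would: the job done as asked, in the order asked, and still so for the second after the job is handed in, with the robot touching nothing.
It also fails if it takes over 32 s, if anything falls off the work surface, if the arm or the gripper's body presses on something with over 40 N, if the wrist force passes 120 N, or if a joint passes its speed limit or range.

## Working session

There is one attempt and no reset: what is moved stays moved. The work goes in short steps, Python scripts to look and compute and a shell command to move; the robot and the scene stay as the last step left them, time stands still between calls to the robot, and variables do not carry over. Pictures are saved under pics/ and viewed, at most 10 in all, crops included, and the job is handed in when it is done.

```bash
ls; mkdir -p pics; python3 - <<'E'
from plant import robot, read_camera
import cv2,numpy as np
s=robot.read_state();print(s['t'],s['tool_pos'],s['orientation'],s['opening'],robot.grip_point_offset)
ims=[]
for n in("scene","side"):
    c=read_camera(n);np.savez(f'{n}.npz',**{k:np.array(v) for k,v in c.items()})
    cv2.imwrite(f'pics/{n}.png',c['image']);print(n,c['K'],c['D'],c['extrinsics'])
E
```

```text
pics
0.0 [ 0.19532144 -0.56672775  0.21761736] [-3.09669316e+00 -5.18468183e-01  2.54519674e-04] 0.09322163622141001 0.0188
scene [[353.44079615   0.         249.9834939 ]
 [  0.         353.44079615 195.02311489]
 [  0.           0.           1.        ]] [-0.05515429  0.          0.          0.          0.        ] [[-0.83355951 -0.55223996 -0.01447674  0.50814365]
 [-0.32287765  0.50828547 -0.79837078  0.13313245]
 [ 0.44825057 -0.66081534 -0.60199212  0.77269029]
 [ 0.          0.          0.          1.        ]]
side [[356.4189378    0.         258.05313235]
 [  0.         356.4189378  195.74904812]
 [  0.           0.           1.        ]] [-0.00523807  0.          0.          0.          0.        ] [[-0.94321152 -0.33203954 -0.01008857  0.5599451 ]
 [-0.19387735  0.5748925  -0.79492779  0.051242  ]
 [ 0.2697473  -0.7478291  -0.60662017  0.87642977]
 [ 0.          0.          0.          1.        ]]
```

View pics/scene.png

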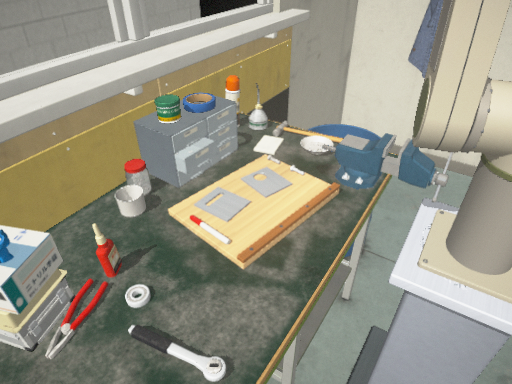

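View pics/side.png

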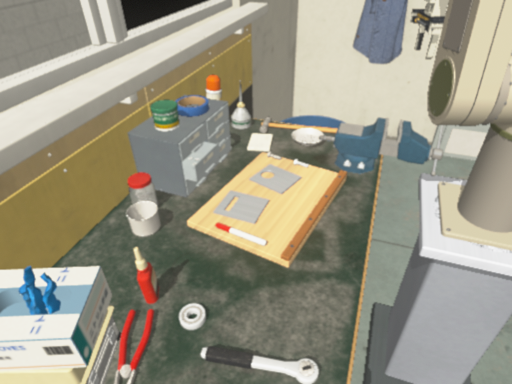

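The scene picture shows the hole plate around (266,181), with its hole at (261,175). The slot plate is around (222,204), and the brown strip runs from (240,258) to (338,187). In the side picture the hole plate is around (276,178) and the slot plate around (243,206).

```bash
cat > h.py <<'E'
import cv2,numpy as np
def cast(px,K,D,E,z):
    u=cv2.undistortPoints(np.array(px,float).reshape(-1,1,2),K,D).reshape(-1,2)
    d=np.c_[u,np.ones(len(u))]@E[:3,:3]; o=-E[:3,:3].T@E[:3,3]
    return o+d*((z-o[2])/d[:,2])[:,None]
def analyse(c,n,roi=(140,145,215,125),big=3):
    im=c['image'];K=c['K'];D=c['D'];E=c['extrinsics']
    x,y,w,h=roi; m0=np.zeros(im.shape[:2],np.uint8);m0[y:y+h,x:x+w]=255
    hsv=cv2.cvtColor(im,cv2.COLOR_BGR2HSV)
    wood=cv2.inRange(hsv,(8,60,150),(30,160,255))&m0
    brown=cv2.inRange(hsv,(3,120,60),(18,255,190))&m0
    grey=cv2.inRange(hsv,(0,0,110),(180,35,215))&m0
    def cnts(m,k,mode=cv2.RETR_CCOMP):
        cs,hr=cv2.findContours(m,mode,cv2.CHAIN_APPROX_NONE);return cs,hr
    cs,_=cnts(wood,1,cv2.RETR_EXTERNAL);b=max(cs,key=cv2.contourArea)
    hull=np.zeros_like(m0);cv2.fillConvexPoly(hull,cv2.convexHull(b),255)
    def rect(c,z):
        p=cast(c[:,0,:],K,D,E,z)[:,:2]*1000
        r=cv2.minAreaRect(p.astype(np.float32));return r
    f=lambda r:(np.round(r[0],1),np.round(r[1],1),round(r[2],1))
    print(n,'cam',-E[:3,:3].T@E[:3,3]);print('wood',f(rect(b,.018)),cv2.boundingRect(b))
    cs,_=cnts(brown,1,cv2.RETR_EXTERNAL);s=max(cs,key=cv2.contourArea)
    print('strip z30',f(rect(s,.030)),np.round(cv2.boxPoints(rect(s,.030))).tolist())
    cs,hr=cnts(grey&hull,1)
    for i,q in enumerate(cs):
        if hr[0][i][3]<0 and cv2.contourArea(q)>400:
            print('plate',f(rect(q,.023)),cv2.boundingRect(q))
            for j,t in enumerate(cs):
                if hr[0][j][3]==i and cv2.contourArea(t)>25: print('   hole',f(rect(t,.023)))
    o=im.copy();o[wood>0]=o[wood>0]//2;o[brown>0]=(0,0,255);o[(grey&hull)>0]=(255,0,0)
    return o
E
python3 - <<'E'
from h import *
o=[]
for n in('scene','side'):
    o.append(analyse(np.load(n+'.npz'),n)[140:275,140:360])
cv2.imwrite('pics/m.png',cv2.resize(np.vstack(o),None,fx=2,fy=2))
E
```

```text
scene cam [0.1201946  0.72355353 0.5787988 ]
wood (array([512.6, 109.2]), array([394.9, 280.9]), 79.7) (168, 154, 172, 115)
strip z30 (array([388.7, 136.1]), array([372.5,  23.3]), 80.4) [[346.0, -46.0], [369.0, -50.0], [431.0, 318.0], [408.0, 322.0]]
plate (array([576.1, 178.9]), array([ 96.6, 111.1]), 87.0) (194, 187, 56, 35)
   hole (array([602.3, 177.6]), array([64., 17.]), 87.1)
plate (array([533.3,  36. ]), array([ 95.9, 110.2]), 71.5) (241, 167, 51, 30)
   hole (array([558.2,  27.2]), array([39.8, 43.4]), 62.3)
side cam [0.30166676 0.81188495 0.57804272]
wood (array([513.5, 109.4]), array([401.7, 276.6]), 80.0) (187, 152, 160, 116)
strip z30 (array([389. , 136.4]), array([374.2,  22.4]), 80.3) [[347.0, -46.0], [369.0, -50.0], [431.0, 319.0], [409.0, 323.0]]
plate (array([574.4, 179.3]), array([ 94.9, 107.9]), 86.8) (214, 191, 54, 32)
   hole (array([600.7, 177.9]), array([68.1, 19.3]), 87.5)
plate (array([531.5,  36. ]), array([ 94.7, 108.1]), 70.7) (250, 165, 50, 28)
   hole (array([555.3,  29.3]), array([41.9, 39.7]), 18.5)
```

View pics/m.png

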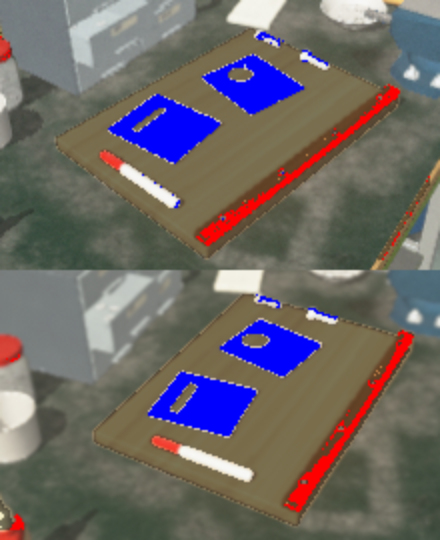

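The masks are clean and the sizes match the given ones (110x95 plates, 370 mm strip). The hole plate has its centre at (532,36) mm with its x axis at -18.7°. The strip normal is at -9.6° and the gap is about 92 mm. Before moving I'll check how far the vise is from the path.

```bash
python3 - <<'E'
from h import *
c=np.load('scene.npz')
a=[c[k] for k in('K','D','extrinsics')]
print(np.round(cast([[362,187],[342,183],[385,172],[434,186]],*a,0)*1000))
for z in(.08,.12,.16,.2): print(z,np.round(cast([[340,135],[370,135],[395,132],[440,160]],*a,z)*1000)[:,:2].tolist())
E
```

```text
[[ 307. -111.    0.]
 [ 362.  -99.    0.]
 [ 275. -222.    0.]
 [ 136. -226.    0.]]
0.08 [[428.0, -221.0], [352.0, -270.0], [293.0, -332.0], [144.0, -232.0]]
0.12 [[404.0, -145.0], [333.0, -191.0], [279.0, -247.0], [142.0, -155.0]]
0.16 [[379.0, -70.0], [314.0, -111.0], [265.0, -162.0], [140.0, -79.0]]
0.2 [[354.0, 6.0], [296.0, -31.0], [251.0, -78.0], [138.0, -2.0]]
```

```bash
python3 -m inch '[230,340,20,-15,60,230,340,20,-15,50,230,340,20,-15,50,230,340,20,-15,50,230,340,20,-15,50,230,340,20,-15,50,230,340,20,-15,50,230,340,20,-20,50,230,340,20,-20,50,230,340,20,-20,50]' 10
```

```text
t: 0.93
tool_pos: [0.4262, -0.2248, 0.2386]
orientation: [-3.141, 0.027, -0.0]
force: [-0.5, -0.7, 0.9]
opening: 0.0467
gripper_force: 0.0
```

```bash
python3 -m inch '[90,269,0,-18,50,90,269,0,-18,50,90,269,0,-18,50,90,269,0,-18,50,90,269,0,-18,50,90,269,0,-18,50,90,269,0,-18,50,90,269,-100,-18,50,90,269,-100,-18,50,90,269,-100,-18,50]' && python3 - <<'E'
from plant import robot, read_camera
import cv2,numpy as np
s=robot.read_state();c=read_camera('wrist');np.savez('w0.npz',**{k:np.array(v) for k,v in c.items()},p=s['tool_pos'],o=s['orientation'])
print(s['t'],s['tool_pos'],s['orientation'],s['force'],c['mount'])
cv2.imwrite('pics/w0.png',c['image'])
E
```

```text
t: 1.77
tool_pos: [0.5123, 0.0431, 0.1327]
orientation: [3.098, -0.514, -0.011]
force: [-1.3, -0.3, -0.7]
opening: 0.0466
gripper_force: 0.0
1.7667 [0.51229141 0.04314065 0.13267863] [ 3.09812214 -0.51423928 -0.01104552] [-1.26058079 -0.29292504 -0.71713181] [[-3.82195262e-04 -9.56193558e-01 -2.92734922e-01  8.25740906e-02]
 [ 9.99999927e-01 -3.65514231e-04 -1.11680836e-04 -1.24896759e-03]
 [-2.10283773e-07 -2.92734943e-01  9.56193627e-01 -1.65848540e-01]
 [ 0.00000000e+00  0.00000000e+00  0.00000000e+00  1.00000000e+00]]
```

View pics/w0.png

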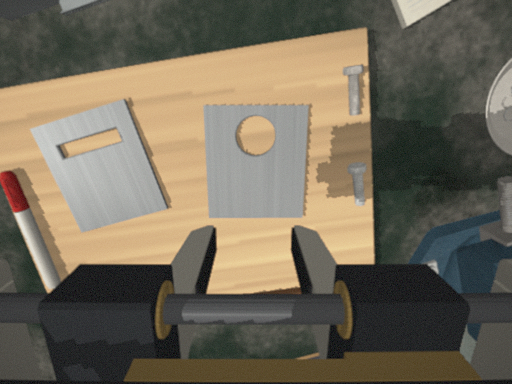

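The wrist view shows the hole plate square to the gripper: outline (205,104)-(308,218), hole at (256,134). The slot plate is to the left and the bolts to the right, both clear of the path. I'll check the pose from this closer view.

```bash
cat > w.py <<'E'
from h import *
from scipy.spatial.transform import Rotation as R
def wr(f,holeonly=False):
    c=np.load(f);T=np.eye(4);T[:3,:3]=R.from_rotvec(c['o']).as_matrix();T[:3,3]=c['p']
    E=np.linalg.inv(T@c['mount']);im=c['image'];hsv=cv2.cvtColor(im,cv2.COLOR_BGR2HSV)
    g=cv2.inRange(hsv,(0,0,110),(180,45,225))
    cs,hr=cv2.findContours(g,cv2.RETR_CCOMP,cv2.CHAIN_APPROX_NONE)
    for i,q in enumerate(cs):
        if 3000<cv2.contourArea(q):
            r=lambda q:cv2.minAreaRect((cast(q[:,0],c['K'],c['D'],E,.023)[:,:2]*1000).astype(np.float32))
            print('outer' if hr[0][i][3]<0 else 'hole',cv2.boundingRect(q),r(q))
            for j,t in enumerate(cs):
                if hr[0][j][3]==i and cv2.contourArea(t)>200: print('  hole',r(t))
E
python3 -c "
from w import *;wr('w0.npz')"
```

```text
outer (204, 105, 105, 113) ((534.7160034179688, 34.457759857177734), (94.94345092773438, 109.0102310180664), 71.13163757324219)
  hole ((560.5548095703125, 25.557086944580078), (37.37076187133789, 37.334197998046875), 25.64472007751465)
outer (30, 100, 137, 132) ((577.9269409179688, 177.53713989257812), (95.44542694091797, 109.61962890625), 87.10140991210938)
  hole ((604.6484375, 175.81573486328125), (63.02984619140625, 14.9341402053833), 86.85894012451172)
```

The wrist view agrees to about 2 mm. Descending to just above the plate.

```bash
python3 -m inch '[0,0,-40,0,50,0,0,-75,0,50,0,0,-95,0,50,0,0,-103,0,50,0,0,-106,0,50,0,0,-106,0,50,0,0,-106,0,50]'; python3 -m inch '[0,0,-2,0,50,0,0,-4,0,50,0,0,-6,0,50,0,0,-8,0,50,0,0,-8,0,50]'
```

```text
t: 2.4
tool_pos: [0.5172, 0.0416, 0.0347]
orientation: [-3.098, 0.518, -0.005]
force: [0.4, -0.4, 0.9]
opening: 0.0465
gripper_force: 0.0
t: 2.82
tool_pos: [0.5152, 0.0417, 0.0243]
orientation: [3.099, -0.518, -0.001]
force: [-0.0, 0.0, 0.5]
opening: 0.0468
gripper_force: 0.0
```

```bash
python3 -m inch '[0,0,-1,0,50,0,0,-1.5,0,50,0,0,-2,0,50,0,0,-2,0,50,0,0,-2,0,50]'; python3 -m inch '[0,0,-1,0,50,0,0,-1,0,50,0,0,-1,0,50]'
```

```text
t: 3.23
tool_pos: [0.5158, 0.0417, 0.0233]
orientation: [-3.099, 0.518, -0.001]
force: [-2.6, 0.7, 6.1]
opening: 0.0462
gripper_force: 2.9
t: 3.48
tool_pos: [0.5164, 0.0417, 0.0233]
orientation: [-3.098, 0.518, -0.002]
force: [-4.7, -0.6, 12.7]
opening: 0.0463
gripper_force: 6.5
```

```bash
python3 -m inch '[-3,0.5,-0.7,0.5,50,-9,1,-1,1.5,50,-17,2,-1,3,50,-26,3.5,-1,4.5,50,-34,4.5,-1,6,50,-42,5.5,-1,7.5,50,-49,6.5,-1,8.5,50,-55,7.5,-1,9,50,-58,8,-1,9,50,-58,8,-1,9,50]' && python3 - <<'E'
from plant import robot, read_camera
import cv2,numpy as np
from h import *
for n in('scene','side'):
    c=read_camera(n);o=analyse(c,n);cv2.imwrite(f'pics/a_{n}.png',cv2.resize(c['image'][140:275,140:360],None,fx=3,fy=3))
E
```

```text
t: 4.32
tool_pos: [0.4602, 0.0497, 0.0232]
orientation: [-3.129, 0.273, -0.009]
force: [0.3, -0.2, 13.2]
opening: 0.0464
gripper_force: 6.8
scene cam [0.1201946  0.72355353 0.5787988 ]
wood (array([512.5, 109.1]), array([394.9, 280.8]), 79.7) (168, 161, 172, 108)
strip z30 (array([389.3, 136. ]), array([372.4,  23.4]), 80.3) [[346.0, -46.0], [369.0, -50.0], [432.0, 318.0], [409.0, 321.0]]
plate (array([576.1, 178.9]), array([ 96.6, 111.1]), 87.0) (194, 187, 56, 35)
   hole (array([602. , 178.4]), array([65.4, 17.7]), 87.1)
plate (array([495.7,  22.4]), array([138.9, 196.2]), 34.1) (254, 164, 54, 42)
   hole (array([480.3,  65.8]), array([15.9, 30.7]), 29.6)
side cam [0.30166676 0.81188495 0.57804272]
wood (array([513.5, 109.4]), array([401.7, 276.6]), 80.0) (187, 152, 160, 116)
strip z30 (array([389.1, 136.4]), array([374.2,  22.2]), 80.3) [[347.0, -46.0], [369.0, -50.0], [431.0, 319.0], [410.0, 323.0]]
plate (array([574.5, 179.3]), array([ 94.7, 108.1]), 87.1) (214, 191, 54, 32)
   hole (array([600.7, 177.9]), array([68.1, 19.3]), 87.5)
plate (array([478.8,  46.7]), array([ 93.6, 107.5]), 78.9) (268, 173, 50, 26)
```

View pics/a_scene.png

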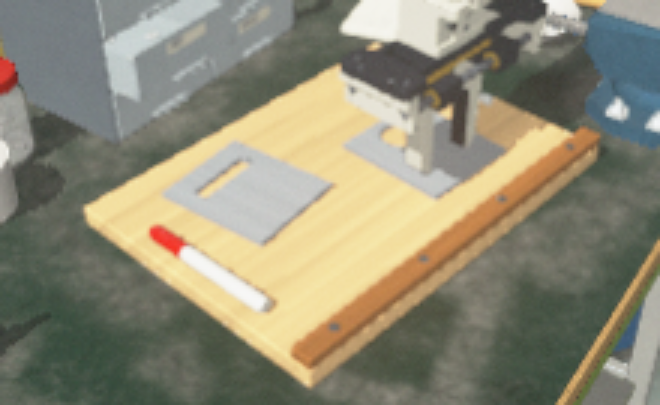

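The plate follows without lifting: its centre is now about (479,47) at 79°, some 38 mm short of the strip. Carrying on more slowly to contact.

```bash
python3 -m inch '[-3,0.5,0,0.4,50,-9,1.5,0,0.6,50,-16,2.5,0,0.6,50,-22,3.5,0,0.6,50,-27,4.5,0,0.6,50,-31,5,0,0.6,50,-34,5.5,0,0.6,50,-36,6,0,0.6,50,-36,6,0,0.6,50]'; python3 -m inch '[-1,0.2,0,0,50,-2,0.3,0,0,50,-3,0.5,0,0,50,-3,0.5,0,0,50]'
```

```text
t: 5.17
tool_pos: [0.4247, 0.0557, 0.0232]
orientation: [-3.131, 0.257, -0.011]
force: [2.9, -0.4, 11.8]
opening: 0.0465
gripper_force: 5.9
t: 5.5
tool_pos: [0.4223, 0.0561, 0.0233]
orientation: [-3.131, 0.257, -0.012]
force: [4.9, 0.3, 8.2]
opening: 0.0464
gripper_force: 4.3
```

```bash
python3 - <<'E'
from plant import robot, read_camera
from h import *
ims=[]
for n in('scene','side'):
    c=read_camera(n);analyse(c,n);ims.append(cv2.resize(c['image'][155:245,230:350],None,fx=4,fy=4)[:290])
cv2.imwrite('pics/b.png',np.vstack(ims))
E
```

```text
scene cam [0.1201946  0.72355353 0.5787988 ]
wood (array([512.6, 109.5]), array([394.2, 280.9]), 79.7) (168, 154, 172, 115)
strip z30 (array([391.2, 135.9]), array([372. ,  25.2]), 79.9) [[346.0, -45.0], [371.0, -49.0], [436.0, 317.0], [411.0, 321.0]]
plate (array([576.1, 178.9]), array([ 96.6, 111.1]), 86.9) (194, 187, 56, 35)
   hole (array([602. , 178.4]), array([65.4, 17.7]), 87.1)
plate (array([458.7,  32.6]), array([133.4, 178. ]), 29.7) (265, 170, 52, 41)
   hole (array([441.1,  69.2]), array([18. , 33.4]), 28.0)
side cam [0.30166676 0.81188495 0.57804272]
wood (array([513.5, 109.4]), array([401.7, 276.6]), 80.0) (187, 152, 159, 116)
strip z30 (array([389.4, 136.8]), array([373.2,  23.2]), 80.6) [[348.0, -45.0], [370.0, -49.0], [431.0, 319.0], [408.0, 323.0]]
plate (array([574.5, 179.3]), array([ 94.7, 108.1]), 87.1) (214, 191, 54, 32)
   hole (array([600.7, 177.9]), array([68.1, 19.3]), 87.5)
plate (array([444.3,  52.2]), array([ 94.5, 104.5]), 79.4) (280, 176, 50, 27)
   hole (array([468.9,  48.1]), array([43. , 41.4]), 18.6)
```

View pics/b.png

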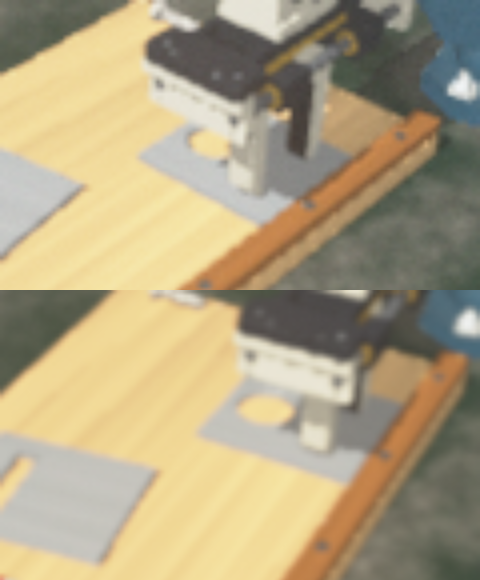

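The plate's near edge now meets the strip in both views, and the x force is rising. I'll push a few more millimetres, allowing some slip, to seat it square.

```bash
python3 -m inch '[-1,0.2,-0.5,0.4,50,-2,0.3,-0.5,0.8,50,-3,0.5,-0.5,0.8,50,-4,0.7,-0.5,0.8,50,-4,0.7,-0.5,0.8,50]'; python3 -m inch '[-1,0.2,0,0,50,-2,0.3,0,0,50,-3,0.5,0,0,50,-4,0.7,0,0,50,-4,0.7,0,0,50]'; python3 -c "
from plant import robot;s=robot.read_state();print(s['wrist_torque'],s['force'])"
```

```text
t: 6.02
tool_pos: [0.419, 0.0568, 0.0232]
orientation: [-3.132, 0.235, -0.015]
force: [6.2, -0.3, 10.1]
opening: 0.0465
gripper_force: 5.0
t: 6.43
tool_pos: [0.4151, 0.0575, 0.0233]
orientation: [-3.132, 0.235, -0.015]
force: [7.5, -0.7, 10.3]
opening: 0.0464
gripper_force: 5.0
[-0.21891301 -1.09189964  0.09177802] [ 7.4799007  -0.72507235 10.31224657]
```

The horizontal force has levelled off and the fingers are slipping on the plate, so it is seated. Lifting off and checking with the wrist camera.

```bash
python3 -m inch '[0,0,2,0,50,0,0,6,0,50,0,0,20,0,50,0,0,50,0,50,-30,5,85,0,50,-60,10,110,0,50,-60,10,110,0,50,-60,10,110,0,50]' && python3 - <<'E'
from plant import robot, read_camera
from w import *
for n in('scene','side'): analyse(read_camera(n),n)
s=robot.read_state();c=read_camera('wrist');np.savez('w1.npz',**{k:np.array(v) for k,v in c.items()},p=s['tool_pos'],o=s['orientation'])
cv2.imwrite('pics/w1.png',c['image']);wr('w1.npz')
E
```

```text
t: 7.1
tool_pos: [0.3514, 0.068, 0.1329]
orientation: [-3.132, 0.234, -0.01]
force: [0.7, -0.4, 0.1]
opening: 0.0467
gripper_force: 0.0
scene cam [0.1201946  0.72355353 0.5787988 ]
wood (array([512.6, 109.2]), array([394.9, 280.9]), 79.7) (168, 154, 171, 115)
strip z30 (array([388.9, 136. ]), array([372.5,  22.9]), 80.4) [[347.0, -46.0], [369.0, -50.0], [431.0, 318.0], [409.0, 322.0]]
plate (array([576.1, 178.9]), array([ 96.6, 111.1]), 87.0) (194, 187, 56, 35)
   hole (array([602. , 178.4]), array([65.4, 17.7]), 87.1)
plate (array([448. ,  52.9]), array([ 95.6, 103.4]), 79.5) (265, 179, 52, 32)
   hole (array([470.7,  46.9]), array([40.4, 43.3]), 61.4)
side cam [0.30166676 0.81188495 0.57804272]
wood (array([513.5, 109.6]), array([401.2, 276.6]), 80.0) (187, 152, 158, 116)
strip z30 (array([389.2, 136.4]), array([374.2,  22. ]), 80.3) [[347.0, -46.0], [369.0, -50.0], [431.0, 319.0], [410.0, 323.0]]
plate (array([574.5, 179.3]), array([ 94.7, 108.1]), 87.1) (214, 191, 54, 32)
   hole (array([600.7, 177.9]), array([68.1, 19.3]), 87.5)
plate (array([444.5,  52.4]), array([ 94.5, 104.6]), 79.7) (280, 174, 50, 29)
   hole (array([468.9,  48.1]), array([43. , 41.4]), 18.6)
outer (186, 324, 136, 36) ((168.19479370117188, 95.88309478759766), (159.55931091308594, 51.06711959838867), 81.36961364746094)
  hole ((154.69873046875, 87.94132232666016), (128.7415313720703, 38.71516036987305), 89.1367416381836)
outer (202, 13, 115, 137) ((445.28717041015625, 51.236263275146484), (95.03681182861328, 110.19004821777344), 79.60242462158203)
  hole ((471.82879638671875, 46.345008850097656), (37.60797882080078, 37.57185745239258), 81.41503143310547)
```

View pics/w1.png

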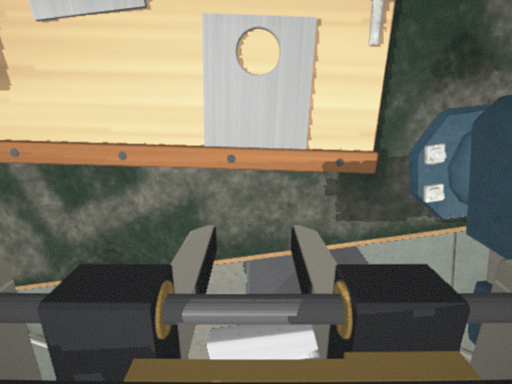

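The plate lies against the strip in the wrist view, with its near edge at row 149 and the strip's edge at about row 149. I'll measure the gap and the squareness by fitting lines.

```bash
python3 - <<'E'
from w import *
c=np.load('w1.npz');T=np.eye(4);T[:3,:3]=R.from_rotvec(c['o']).as_matrix();T[:3,3]=c['p']
E=np.linalg.inv(T@c['mount']);im=c['image'];hsv=cv2.cvtColor(im,cv2.COLOR_BGR2HSV)
print('cam',(T@c['mount'])[:3,3])
S=hsv[...,1].astype(float);
print(hsv[140:160:1,250].tolist())
def fit(cols,f,z):
    p=np.array([[u,f(u)] for u in cols if f(u) is not None],float)
    q=cast(p,c['K'],c['D'],E,z)[:,:2]*1000
    vx,vy,x0,y0=cv2.fitLine(q.astype(np.float32),cv2.DIST_HUBER,0,.01,.01).ravel()
    if vy<0: vx,vy=-vx,-vy
    n=np.array([np.cos(np.deg2rad(-9.65)),np.sin(np.deg2rad(-9.65))])
    print(z,'ang',np.degrees(np.arctan2(vy,vx)),'n.p',n@[x0,y0])
def brown_top(u):
    m=np.where((hsv[130:175,u,1]>145)&(hsv[130:175,u,2]<215))[0]; return 129.5+m[0] if len(m) else None
def brown_bot(u):
    m=np.where((hsv[130:180,u,1]>145)&(hsv[130:180,u,2]<215)&(hsv[130:180,u,0]<20))[0]; return 130.5+m[-1] if len(m) else None
def plate_bot(u):
    m=np.where(hsv[120:160,u,1]<60)[0]; return 120.5+m[m<35][-1] if len(m) else None
def plate_top(u):
    m=np.where(hsv[5:40,u,1]<60)[0]; return 4.5+m[0] if len(m) else None
for a,b in((20,190),(320,370),(20,370)): fit(range(a,b),brown_top,.018);fit(range(a,b),brown_top,.030)
fit(range(20,370),brown_bot,.030)
fit(range(215,305),plate_bot,.023);fit(range(212,312),plate_top,.023)
cv2.imwrite('pics/gap.png',cv2.resize(im[125:180,170:340],None,fx=4,fy=4,interpolation=cv2.INTER_NEAREST))
E
```

```text
cam [0.43235404 0.05641761 0.29534159]
[[40, 4, 199], [30, 3, 200], [23, 5, 200], [45, 3, 200], [30, 1, 199], [90, 1, 203], [30, 1, 192], [14, 20, 143], [13, 111, 120], [13, 144, 163], [13, 144, 186], [13, 145, 193], [13, 136, 199], [13, 140, 200], [13, 144, 199], [14, 142, 200], [13, 142, 207], [13, 142, 207], [13, 142, 203], [13, 138, 202]]
0.018 ang 77.95968 n.p 370.3813093641909
0.03 ang 77.969406 n.p 372.3773756909953
0.018 ang 85.872154 n.p 368.70100547330287
0.03 ang 85.744415 n.p 370.7662382995759
0.018 ang 80.02376 n.p 370.03026383603344
0.03 ang 80.02183 n.p 372.0557031335654
0.03 ang 80.679756 n.p 366.34498461768106
0.023 ang 79.41176 n.p 375.09075161068745
0.023 ang 79.545334 n.p 485.7585545822758
```

View pics/gap.png

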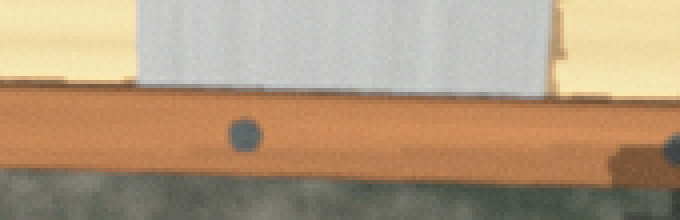

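No wood shows between the plate and the strip. The only sign is a shadow line about 1 px wide, and the skew is perhaps 0.5°. I'll refit with cleaner sub-pixel thresholds.

```bash
python3 - <<'E'
from w import *
c=np.load('w1.npz');T=np.eye(4);T[:3,:3]=R.from_rotvec(c['o']).as_matrix();T[:3,3]=c['p']
E=np.linalg.inv(T@c['mount']);im=c['image'].astype(float);B,G,Rr=cv2.split(im);S=cv2.cvtColor(c['image'],cv2.COLOR_BGR2HSV)[...,1].astype(float)
def cross(A,u,r0,r1,t,up):
    a=A[r0:r1,u]*(1 if up else -1);t=t*(1 if up else -1)
    k=np.where((a[:-1]<t)&(a[1:]>=t))[0]
    return None if len(k)==0 else r0+k[0]+(t-a[k[0]])/(a[k[0]+1]-a[k[0]])
def fit(nm,cols,A,r,t,up,z):
    p=[[u,v] for u in cols if (v:=cross(A,u,*r,t,up)) is not None]
    q=(cast(p,c['K'],c['D'],E,z)[:,:2]*1000).astype(np.float32)
    vx,vy,x0,y0=cv2.fitLine(q,cv2.DIST_HUBER,0,.01,.01).ravel()
    s=np.sign(vy);d=np.abs((q-[x0,y0])@[vy,-vx])
    n=np.array([np.cos(np.deg2rad(-9.65)),np.sin(np.deg2rad(-9.65))])
    print(nm,len(p),'ang %.2f n.p %.2f res %.2f'%(np.degrees(np.arctan2(vy*s,vx*s)),n@[x0,y0]+0*s,np.median(d)))
    return p
print('wood BGR',im[130,150],'brown',im[155,150])
W=list(range(20,195))+list(range(325,372))
for t in (170,190): fit('strip far L+R',W,G,(135,165),t,False,.03)
fit('strip far foot',W,G,(135,165),190,False,.018)
fit('strip near',range(20,370),Rr,(155,185),150,False,.03)
fit('board far/plate side: plate near',range(212,306),S,(135,160),60,True,.023)
p=fit('plate far',range(212,314),S,(5,30),60,False,.023)
E
```

```text
wood BGR [179. 229. 245.] brown [ 83. 132. 190.]
strip far L+R 222 ang 79.59 n.p 378.26 res 0.16
strip far L+R 222 ang 79.59 n.p 378.73 res 0.17
strip far foot 222 ang 79.59 n.p 377.01 res 0.17
strip near 350 ang 79.93 n.p 358.06 res 0.53
board far/plate side: plate near 94 ang 79.60 n.p 375.27 res 0.07
plate far 102 ang 79.56 n.p 485.66 res 0.03
```

The plate's edge (79.60°) is parallel to the strip's (79.59°) and touching it. The slot plate hasn't moved, so I'm handing in.

```bash
python3 -c "
from plant import job;print(job.close_job())"
```

```text
the job is handed in; nothing more can be done
None
```

I drew the blank with the round hole along the board until its near edge lay against the stop strip, square to within about 0.1° in the last wrist-camera check; the slot blank did not move, and I handed the job in at about 7 s of the 32 s allowed.

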